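# Set the notched pusher against an appliance housing

### The job

Take the finned heat sink out of the slide track and put it in the small, shallow blue tray that stands by itself off the end-stop end of the track. Then lift and hold up the release bar of the pusher carriage, slide the carriage so that it pushes the black housing in the track home against the end stop, and let the bar go so that it drops fully into the nearest notch that the housing leaves free (if none catches with the housing home, ease the carriage back only as far as the first one). Move the housing with the pusher only, never with the gripper, and leave the can, the cup and the screwdriver beside the track where they are.

Things in the scene. Friction and masses are not known exactly. Their poses are not given: they have to be found in the camera images.
- track: Fixed aluminium slide track, plate x -85..95, y -275..255, top z = 12 mm. Origin on the bench; z up, y along the lane towards the end stop, x across it, away from the robot. Lane centred on x = 30 mm, 106 mm wide between fences 6 mm thick that rise 12 mm above the plate. Dark steel notched rail at x = -55 mm, teeth up to z = 34 mm, a long parking slot at its -y end, then a notch every 20 mm.
- stop: End stop: aluminium block 100 mm across the lane, 32 mm along it, 45 mm high, black clamp knob 12 mm high on top. Origin at the foot of the face that the housing must meet, on the plate, mid-lane; axes as the track's (the block extends to +y). Its place along the lane differs from run to run; it does not move.
- housing: Black plastic appliance housing with a copper band, 100 (x) x 110 (y) x 60 (z) mm, about 0.4 to 0.8 kg, lying in the lane between the pusher and the end stop. Origin at the centre of its underside; its y runs along the lane, so its faces are 55 mm to either side of the origin.
- carriage (a joint): Place of the pusher carriage along the track, m, growing towards the stop, 0 to 0.32. At value q the pusher's face is at track y = -0.200 + q, the bar's middle at track y = -0.230 + q, x = -0.055. With the bar down it is free in a parking slot (q 0 to 0.06), else locked in a notch at q = 0.08, 0.10 ... 0.32, 2 mm of play either way. Drags with 2 N.
- pusher_face (a point): Middle of the pusher's face (a plate 98 mm wide across the lane, from 2 to 48 mm above the track plate), 35 mm above the bench; axes as the track's. It meets the housing's rear (-y) face.
- release_bar (a joint): Height of the release bar, m: 0 = pawl fully down in a notch or the slot, 0.015 or more = clear of the teeth, 0.022 = end of travel. A spring pulls it down; lifting takes 5 to 8 N. Let go between notches, it slides down the bevelled tooth tops and draws the carriage into the nearer notch, unless the housing blocks the carriage.
- bar_grip (a point): Middle of the release bar: steel staple on the carriage over the notched rail; its round bar, 12 mm thick, runs along the track's y, 54 mm free between two uprights. 100 mm above the bench when engaged; 32 mm free beneath it, down to its foot plate, which rises with it. Can be pinched from above (across, along track x) or hooked from below. Axes as the track's.
- heat_sink: Loose aluminium heat sink with fins, 60 (x) x 24 (y) x 30 (z) mm, 0.1 kg, origin at the centre of its underside. It lies in the lane between the housing and the end stop, at any small angle.
- tray: Fixed open blue tray, 150 (x) x 120 (y) x 40 (z) mm outside, walls 4 mm, floor about 4 mm; origin at the centre of its underside.
- can: Bystander: standing grey can, 52 mm diameter, 130 mm high, origin at the centre of its underside.
- cup: Bystander: white cup, 64 mm diameter, 65 mm high, origin at the centre of its underside.
- screwdriver: Bystander: screwdriver 180 mm long lying on the bench beside the track's robot side, x axis along it.

How it is judged:
By the outcome, as a careful person would: the job done as asked, in the order asked, and still so for the second after the job is handed in, with the robot touching nothing.
It also fails if it takes over 61 s, if anything falls off the work surface, if the arm or the gripper's body presses on something with over 40 N, if the wrist force passes 120 N, or if a joint passes its speed limit or range.

### The arm

A 6-joint arm with a two-finger parallel gripper is mounted at the origin on the work surface. World frame = base frame: x ahead of the robot, y to its left, z up, the work surface at z = 0. Lengths are in m, angles in rad, forces in N, time in s.
With the tool pointing down it reaches from about 0.225 to 0.875 m from the base axis. Payload 3.4 kg.
Tool frame: the origin (TCP) lies between the finger pads; the fingertips stand 22 mm ahead of it and the grasp point (between the pads) lies 3 mm ahead of it (manip.finger_overhang is the distance from the TCP to the fingertips, in m); z points along the fingers, y is the line along which they close (so a half turn about z gives the same grasp; the last joint's range is limited). The gripper opens to 85 mm and grips with 20 to 120 N. Pads are 22 mm wide; open, the fingers measure 114 mm over their backs; the gripper's body (76 mm by 85 mm) begins 54 mm behind the grasp point. The pads swing forward as they close: fully open they stand 13 mm farther back than shut.
Start: joints at [-0.121, 0.276, 1.505, -0, 1.361, -0.121], TCP at [0.575, -0, 0.253] pointing down, gripper open.
Joint ranges: [-2.89, 2.89], [-0.75, 2.08], [0.22, 2.7], [-1.18, 4.32], [0.11, 2.71], [-2.7, 2.7]. Speed limits (rad/s): [2.57, 2.57, 3.14, 3.14, 3.14, 3.14].

### API

Orientations are given as a unit quaternion [w, x, y, z].
In Python, from rig import get_state, eyes, order, manip gives the robot as it stands.
- The arm moves only by the tool drive_tool, never from a script. Its argument "rows" is a list of rows, each a list of 4 numbers: the shift along the tool's x, y, z in units of 25 mm (1.0 is 25 mm), then the turn about the tool's z in units of 6 degrees (1.0 is 6 degrees). A call has exactly 8 rows; each row is the pose to reach, as a shift and turn from the pose commanded when the call began, along the tool's axes at that moment; what a row does not reach only later rows make up. A row lasts 1/12 s, in which the tool goes at most 41.7 mm and 7.16 degrees, less where a joint would pass 70% of its speed; a pose out of reach is approached as far as the arm can. A call with a gripper value outside its range is refused whole. "grip" is the finger opening in mm, from 0 to 85.4, set as the call begins (left out, the last holds). The fingers move at their own pace and stop on an object; "newtons" is the grip in N (left out, the last holds). Time passes only in rows, so rows that repeat a pose let the fingers close, or fill a call up. It gives the time, the measured TCP pose, the force, the opening and the grip force at its end, in the units of the state.
- get_state(): the state, without advancing time (a new reading comes with each control period).
- eyes.get_image(name): name is "scene" or "side" or "wrist"; returns (picture, depth): 400x640x3 uint8, red, green, blue; 400x640 float32, m along the optical axis (not along the pixel's ray), 0 where there is no reading.
- eyes.camera_info(name): a dict with "fx", "fy", "cx", "cy" (pixels), "dist" ([k1, k2, p1, p2, k3] as OpenCV has them; the pictures are not rectified), "R" (3x3) and "t" (3): a world point X has camera coordinates R X + t. Camera axes: x right, y down, z forward; pixel columns grow to the right and rows downward; lengths in m; the calibration is good to about 2 mm. A picture is of the moment at which its call begins: read the wrist's pose just before it. camera_info takes no time and is no camera call; for the wrist camera it gives the pose at the moment of the call.
- order.sign_off(): hands the job in; it is judged then, once.
The state is a dict: "clock": time; "qpos": joint angles; "qd": joint speeds; "effort": joint torques, N m; "position": TCP position; "ee_rot": TCP orientation; "contact_force": force on the tool from outside, world axes, zero at the start; "moment": the same for the moment, N m; "width": finger opening in m; "gripper_force": force on a finger pad.
Only numpy, scipy, OpenCV 4.12 (cv2) and the standard library are available. Lean on these libraries where they do the work, as an engineer would, in place of code of your own. Each camera call takes 0.05 s, during which the arm holds its last target. There are 200 camera calls.

## Working session

There is one attempt and no reset: what is moved stays moved. The work goes in short steps, Python scripts to look and compute and a tool call to move; the robot and the scene stay as the last step left them, time stands still between calls to the robot, and variables do not carry over. Pictures are saved under pics/ and viewed, at most 10 in all, crops included, and the job is handed in when it is done.

Besides the shell and the picture viewer there is one more tool, called after "Emit:" by a JSON object that holds its "name" and its "arguments". drive_tool: Moves the arm, as the interface text tells. Its arguments: {"type":"object","properties":{"rows":{"type":"array","items":{"type":"array","items":{"type":"number"}}},"grip":{"type":"number"},"newtons":{"type":"number"}},"required":["rows"]}

```bash
mkdir -p pics; ls; cat > h.py <<'E'
import numpy as np,cv2
from rig import get_state, eyes, order, manip
def snap(n,f):
    c=eyes.camera_info(n); p,d=eyes.get_image(n)
    cv2.imwrite('pics/%s.png'%f,cv2.cvtColor(p,cv2.COLOR_RGB2BGR)); np.savez('pics/%s.npz'%f,p=p,d=d,**{k:np.array(c[k]) for k in('fx','fy','cx','cy','dist','R','t')})
def cloud(f):
    z=np.load('pics/%s.npz'%f); d=z['d']; K=np.array([[z['fx'],0,z['cx']],[0,z['fy'],z['cy']],[0,0,1.]])
    v,u=np.mgrid[0:400,0:640]; uv=np.stack([u,v],-1).reshape(-1,1,2).astype(float)
    n=cv2.undistortPoints(uv,K,z['dist']).reshape(400,640,2)
    P=np.dstack([n*d[...,None],d])
    X=(P-z['t'])@z['R']; X[d==0]=np.nan
    return z['p'],X
E
python3 - <<'E'
from h import *
print(get_state())
for n in('scene','side'): snap(n,n+'0')
E
```

```text
pics
{'clock': 0.0, 'qpos': array([-1.21032953e-01,  2.76586827e-01,  1.50613929e+00, -2.04351907e-05,
        1.36068034e+00, -1.21002690e-01]), 'qd': array([-0.00128061,  0.00101215,  0.00118041,  0.00016906,  0.00066073,
       -0.00085852]), 'effort': array([ 6.20495921e-04, -4.16768074e+01, -2.45808578e+01, -1.52056768e-04,
        1.11346930e-02,  1.69860516e-05]), 'position': array([5.74513296e-01, 2.79638136e-05, 2.52441868e-01]), 'ee_rot': array([-7.07843153e-04,  7.07115677e-01,  7.07097304e-01, -5.67035879e-04]), 'contact_force': array([ 0.39851665, -0.16570469, -0.06237343]), 'moment': array([ 0.04076513, -0.01678527, -0.0262051 ]), 'gripper_force': 0.0, 'width': 0.08511532285584388}
```

View pics/scene0.png

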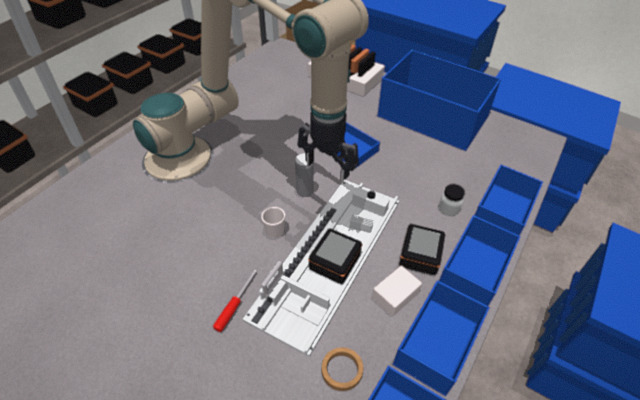

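View pics/side0.png

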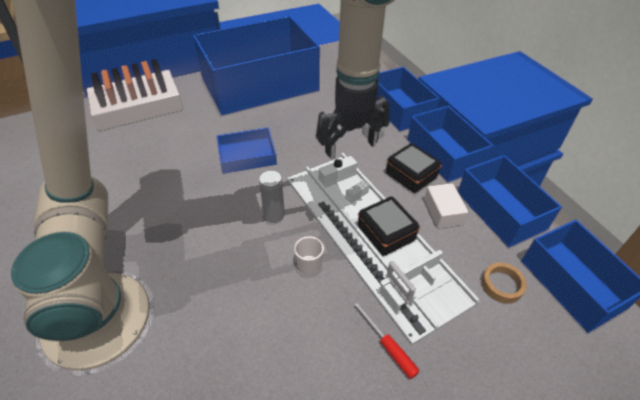

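The scene view shows the track running from (280,335) up to the stop knob (371,194), with the housing at (336,255), the heat sink at (362,222) and the small tray at (358,145). The can is at (305,172), the cup at (274,222) and the screwdriver at (235,300). The side view shows the same, with the tray at (247,150), the heat sink at (355,190) and the release bar at (402,280).

```bash
cat > m.py <<'E'
from h import *
A=[];C=[]
for f in('scene0','side0'):
    p,X=cloud(f); ok=np.isfinite(X[...,0]); A.append(X[ok]);C.append(p[ok].astype(float))
    b=ok&(abs(X[...,2])<.005)&(X[...,0]>.3)&(X[...,0]<.8)&(abs(X[...,1])<.5); print(f,'bench z',np.median(X[b][:,2]))
X=np.vstack(A);C=np.vstack(C)
m=(X[:,2]>.007)&(X[:,2]<.05)&(X[:,0]>.3)&(X[:,0]<.9)&(abs(X[:,1])<.55)
# rasterise heights, keep track component
def rast(X,lo,hi):
    g=np.zeros((600,400),np.uint8); k=(X[:,2]>lo)&(X[:,2]<hi)&(X[:,0]>.25)&(X[:,0]<1.045)&(abs(X[:,1])<.598)
    g[((X[k,1]+.6)/.002).astype(int),((X[k,0]-.25)/.002).astype(int)]=255; return g
g=cv2.morphologyEx(rast(X,.008,.03),cv2.MORPH_CLOSE,np.ones((5,5)))
n,l,s,c=cv2.connectedComponentsWithStats(g)
for i in range(1,n):
    if s[i,4]>300:
        r=cv2.minAreaRect(np.argwhere(l==i)[:,::-1].astype(np.float32)); print('comp',s[i,4],np.array(r[0])*.002+[.25,-.6],np.array(r[1])*2,r[2])
blue=(C[:,2]>1.6*C[:,0])&(C[:,2]>60)
k=blue&(X[:,2]>.03)&(X[:,2]<.05)&(X[:,0]<.85)&(X[:,1]>.1)&(X[:,0]>.3)
print('tray pts',k.sum(),X[k].min(0),X[k].max(0)); 
# height map picture
h=np.zeros((600,400),np.float32);k=(X[:,2]>-.01)&(X[:,2]<.15)&(X[:,0]>.25)&(X[:,0]<1.045)&(abs(X[:,1])<.598)
np.maximum.at(h,(((X[k,1]+.6)/.002).astype(int),((X[k,0]-.25)/.002).astype(int)),X[k,2])
hh=cv2.applyColorMap((h/.15*255).astype(np.uint8),cv2.COLORMAP_TURBO)
cv2.imwrite('pics/h.png',cv2.rotate(hh,cv2.ROTATE_90_COUNTERCLOCKWISE))
E
python3 m.py
```

```text
scene0 bench z 0.0013913134755534375
side0 bench z -0.0005215359844055221
comp 1021 [ 0.957 -0.36 ] [200. 134.] 90.0
comp 779 [ 0.50743243 -0.28759457] [ 27.2902317  181.82528687] 9.462322235107422
comp 786 [ 0.80830768 -0.29253845] [89.30673218 92.08023834] 56.30992889404297
comp 17567 [ 0.61854565 -0.04910004] [182.88911438 534.14532471] 4.986333847045898
comp 3058 [ 0.957 -0.12 ] [204. 134.] 90.0
comp 2719 [0.957 0.148] [148. 130.] 90.0
comp 725 [0.44647627 0.36275549] [102.05857086 151.85430908] 76.86598205566406
comp 2345 [0.95782532 0.39593707] [135.78138733 127.99290466] 88.02507019042969
comp 1000 [0.597 0.575] [ 46. 342.] 90.0
tray pts 3239 [0.30038807 0.27813234 0.03000369] [0.77031656 1.47035662 0.04999867]
```

View pics/h.png

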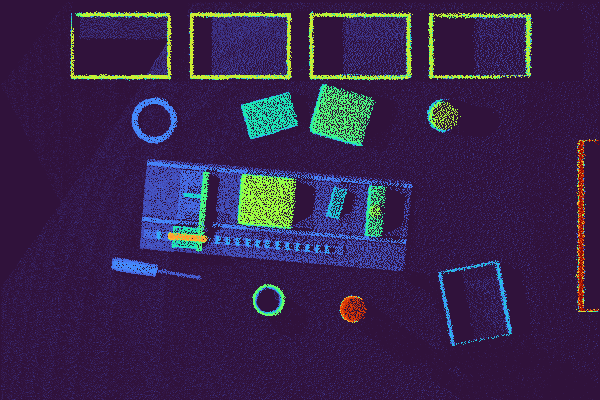

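The height map shows the track yawed about +5° with its stop at the +y end. The heat sink is at (337,202), the bar at (187,238), the stop at (375,210) and the tray at (475,303).

```bash
cat >> m.py <<'E'
print('----')
a=np.deg2rad(4.99); O=np.array([.6127,-.0396])
R=np.array([[np.cos(a),-np.sin(a)],[np.sin(a),np.cos(a)]])
def rep(nm,lo,hi,x0,x1,y0,y1,world=False):
    T=X.copy(); T[:,:2]=(X[:,:2]-O)@R if not world else X[:,:2]
    k=(T[:,2]>lo)&(T[:,2]<hi)&(T[:,0]>x0)&(T[:,0]<x1)&(T[:,1]>y0)&(T[:,1]<y1)
    q=T[k]*1000; r=cv2.minAreaRect(q[:,:2].astype(np.float32))
    print(nm,len(q),'pct1/99',np.percentile(q,1,0).round(1),np.percentile(q,99,0).round(1),'med',np.median(q,0).round(1),'rect',np.round(r[0],1),np.round(r[1],1),round(r[2],1))
rep('stop',.052,.062,-.03,.09,.12,.25)
rep('knob',.063,.08,-.03,.09,.12,.25)
rep('housing',.065,.08,-.03,.09,-.15,.08)
rep('sink',.036,.05,-.02,.08,.08,.15)
rep('bar',.085,.12,-.09,-.03,-.27,-.05)
rep('push',.04,.066,-.015,.075,-.25,-.10)
rep('plate',.008,.016,-.1,.11,-.3,.28)
rep('tray',.034,.045,.35,.55,.25,.45,True)
rep('can',.12,.14,.38,.48,.05,.15,True)
rep('cup',.055,.07,.40,.5,-.15,-.0,True)
rep('screwdriver',.004,.04,.4,.56,-.39,-.18,True)
E
python3 m.py | sed -n '/----/,$p'
```

```text
----
stop 599 pct1/99 [-17.7 171.8  52.3] [ 80.5 205.2  61.6] med [ 29.8 184.1  57.2] rect [ 30.5 188.9] [ 36.1 101.4] 90.0
knob 114 pct1/99 [ 19.3 176.6  63. ] [ 66.2 198.6  73.2] med [ 30.9 186.2  68.8] rect [ 45.3 187. ] [24.3 58.3] 84.0
housing 3083 pct1/99 [-16.1 -82.4  65.6] [80.3 23.1 77.5] med [ 31.3 -34.   72.6] rect [ 31.9 -28.7] [110.9 100.4] 90.0
sink 385 pct1/99 [10.9 92.8 36.2] [ 70.5 126.2  46.9] med [ 40.5 108.3  41.5] rect [ 41.7 109.3] [62.6 29. ] 11.1
bar 457 pct1/99 [ -60.1 -219.2   86. ] [ -47.9 -144.4  109.3] med [ -54.5 -184.7  104. ] rect [ -53.7 -180.9] [77.9 13.8] 88.8
push 689 pct1/99 [ -14.4 -193.1   40.3] [  74.  -150.    63.8] med [  30.5 -159.3   56.7] rect [  29.5 -171.7] [46.6 89.7] 88.1
plate 11706 pct1/99 [ -82.8 -273.2    8.6] [ 95.3 250.8  15.9] med [ -3.6 -93.5  12.3] rect [ 5.9 -9.3] [533.9 181.7] 90.0
tray 489 pct1/99 [361.1 279.9  34.1] [525.8 421.8  44.4] med [458.4 380.1  38.8] rect [443.4 350.3] [128.9 152.1] 79.4
can 451 pct1/99 [409.2  82.9 120.2] [455.3 128.9 134.9] med [429.9 101.2 129.4] rect [432.2 107.1] [48.4 49.9] 13.9
cup 455 pct1/99 [419.1 -93.3  55.1] [480.4 -31.4  69.1] med [449.7 -59.5  62.9] rect [449.6 -62.2] [62.4 65.3] 9.5
screwdriver 2196 pct1/99 [ 409.7 -379.6    4.1] [ 559.4 -184.6   35.7] med [ 519.  -302.2   17.1] rect [ 480.1 -284.9] [209.7 159.8] 89.8
```

Track origin is (0.6127, −0.0396) with yaw 5°. In track coordinates (mm) the stop face is at y≈172, the housing centre at y≈−29 and the sink at (41.5,109.5) at about 11°. The carriage is at q≈0.048. The tray centre is near world (0.443,0.350), yaw −10°. Sizes and heights match the values given. Next I move over the sink.

Emit:
{"name": "drive_tool", "arguments": {"rows": [[0.3,0.3,0.4,1.1],[0.7,0.7,0.9,2.2],[1.1,1.1,1.5,3.3],[1.6,1.6,2.1,4.4],[2.1,2.0,2.7,5.5],[2.5,2.4,3.2,6.6],[2.8,2.7,3.5,7.7],[2.9,2.8,3.6,8.8]], "grip": 60, "newtons": 40}}

```text
clock: 0.77
position: [0.6449, 0.0738, 0.1607]
ee_rot: [-0.001, 0.949, 0.317, -0.001]
contact_force: [0.3, 0.2, 0.0]
width: 0.0599
gripper_force: 0.0
```

Emit:
{"name": "drive_tool", "arguments": {"rows": [[0,0,0,1.1],[0,0,0,2.2],[0,0,0,3.0],[0,0,0,3.5],[0,0,0,3.5],[0,0,0,3.5],[0,0,0,3.5],[0,0,0,3.5]]}}

```text
clock: 1.43
position: [0.6449, 0.0724, 0.1632]
ee_rot: [-0.0, 0.99, 0.141, -0.0]
contact_force: [-0.1, 0.7, -0.1]
width: 0.0597
gripper_force: 0.0
```

```bash
cat >> h.py <<'E'
from scipy.spatial.transform import Rotation as Ro
def go(x,y,z,yaw):
    "shift in units to world target, yaw=deg of tool y in world (mod 180)"
    s=get_state(); w,a,b,c=s['ee_rot']; M=Ro.from_quat([a,b,c,w]).as_matrix()
    d=M.T@(np.array([x,y,z])-s['position'])/.025
    cur=np.rad2deg(np.arctan2(M[1,1],M[0,1])); t=(cur-yaw+90)%180-90
    print('pos',s['position'].round(4),'yaw',cur.round(1),'F',s['contact_force'].round(1),'w',round(s['width'],4),'gf',round(s['gripper_force'],1),'q6',s['qpos'][5].round(2),'clk',s['clock'],'| go',d.round(2),'turn',(t/6).round(2))
def tw(x,y): # track -> world
    a=np.deg2rad(4.99); return np.array([.6127,-.0396])+np.array([[np.cos(a),-np.sin(a)],[np.sin(a),np.cos(a)]])@[x,y]
E
python3 - <<'E'
from h import *
snap('wrist','w1'); p,X=cloud('w1')
go(.6445,.0731,.037,-74)
c=tw(.0415,.1095)
k=(X[...,2]>.030)&(X[...,2]<.05)&(np.hypot(X[...,0]-c[0],X[...,1]-c[1])<.05)
q=X[k][:,:2]*1000; print(c,len(q),q.min(0),q.max(0),np.median(X[k][:,2]),cv2.minAreaRect(q.astype(np.float32)))
k=(X[...,2]>.038)&(X[...,2]<.045)&(np.hypot(X[...,0]-c[0],X[...,1]-c[1])<.05)
q=X[k][:,:2]*1000; print(len(q),cv2.minAreaRect(q.astype(np.float32)))
E
```

```text
pos [0.645  0.0725 0.1633] yaw -73.8 F [-0.6 -0.2  0.5] w 0.0601 gf 0.0 q6 1.29 clk 1.4833 | go [-0.01 -0.03  5.05] turn 0.04
[0.6445182  0.07309473] 1235 [612.93406302  52.53933726] [676.86860515  90.79922794] 0.04036062012179988 ((644.939453125, 71.36068725585938), (60.18117141723633, 23.896699905395508), 15.241506576538086)
1120 ((644.9312744140625, 71.3892822265625), (60.15489959716797, 23.905105590820312), 15.17689037322998)
```

View pics/w1.png

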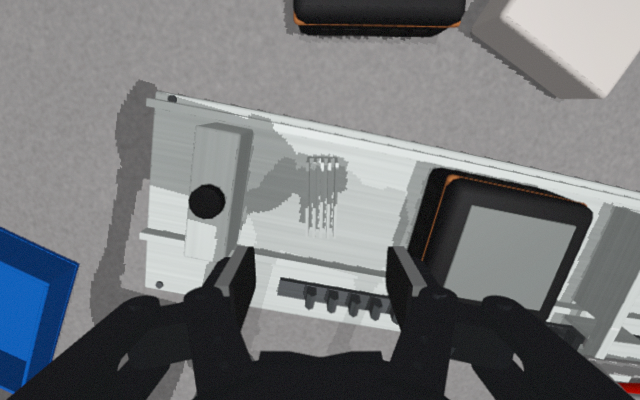

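The wrist view shows the sink at (322,195), fins running along its length. It fits 60.2 × 23.9 mm at (0.6449,0.0714), yaw 15.2°, which matches the given size. I descend and grasp.

Emit:
{"name": "drive_tool", "arguments": {"rows": [[0,0.04,0.7,0.15],[0,0.04,1.6,0.15],[0,0.04,2.5,0.15],[0,0.04,3.3,0.15],[0,0.04,4.0,0.15],[0,0.04,4.5,0.15],[0,0.04,4.8,0.15],[0,0.04,4.95,0.15]]}}

```text
clock: 2.15
position: [0.6447, 0.0715, 0.0383]
ee_rot: [-0.0, 0.991, 0.133, -0.001]
contact_force: [-0.4, -0.4, -1.0]
width: 0.0599
gripper_force: 0.0
```

Emit:
{"name": "drive_tool", "arguments": {"rows": [[0,0,0,0],[0,0,0,0],[0,0,0,0],[0,0,0,0],[0,0,0,0],[0,0,0,0],[0,0,0,0],[0,0,0,0]], "grip": 15, "newtons": 40}}

```text
clock: 2.82
position: [0.6462, 0.0715, 0.0408]
ee_rot: [0.0, 0.991, 0.133, 0.001]
contact_force: [-0.1, 0.0, 5.5]
width: 0.0233
gripper_force: 40.2
```

Emit:
{"name": "drive_tool", "arguments": {"rows": [[0,0,-0.2,0],[0,0,-0.5,0],[0,0,-1.0,0],[0,0,-1.6,0],[0,0,-2.3,0],[0,0,-3.0,0],[0,0,-3.5,0],[0,0,-3.7,0]]}}

```text
clock: 3.48
position: [0.6462, 0.0715, 0.1345]
ee_rot: [0.0, 0.991, 0.133, 0.002]
contact_force: [1.4, -0.3, -0.6]
width: 0.0229
gripper_force: 39.3
```

```bash
python3 - <<'E'
from h import *
go(.443,.350,.13,-74.8)
go(.443,.350,.13,-100)
E
```

```text
pos [0.6462 0.0715 0.1345] yaw -74.7 F [ 1.4 -0.3 -0.6] w 0.0229 gf 39.3 q6 1.31 clk 3.4833 | go [ -4.9  -12.89   0.15] turn 0.02
pos [0.6462 0.0715 0.1345] yaw -74.7 F [ 1.4 -0.3 -0.6] w 0.0229 gf 39.3 q6 1.31 clk 3.4833 | go [ -4.9  -12.89   0.15] turn 4.22
```

Emit:
{"name": "drive_tool", "arguments": {"rows": [[-0.2,-0.4,0,0],[-0.5,-1.3,0,0],[-1.0,-2.5,0,0],[-1.5,-3.9,0,0],[-2.0,-5.3,0,0],[-2.5,-6.7,0,0],[-3.0,-8.1,0,0],[-3.5,-9.4,0,0]]}}

```text
clock: 4.15
position: [0.4958, 0.2765, 0.1308]
ee_rot: [0.0, 0.991, 0.133, -0.002]
contact_force: [0.5, 0.3, -1.1]
width: 0.023
gripper_force: 39.4
```

Emit:
{"name": "drive_tool", "arguments": {"rows": [[-0.4,-1.1,0,0],[-0.8,-2.1,0,0],[-1.1,-2.9,0,0],[-1.3,-3.3,0,0],[-1.4,-3.5,0,0],[-1.4,-3.5,0,0],[-1.4,-3.5,0,0],[-1.4,-3.5,0,0]]}}

```text
clock: 4.82
position: [0.4428, 0.3494, 0.1319]
ee_rot: [0.0, 0.991, 0.133, 0.0]
contact_force: [-0.2, -0.5, -1.1]
width: 0.0233
gripper_force: 39.4
```

```bash
python3 - <<'E'
from h import *
go(.443,.350,.036,-74.8)
snap('wrist','w2'); snap('scene','s2')
for f in('w2','s2'):
    p,X=cloud(f); p=p.astype(int)
    k=(p[...,2]>1.5*p[...,0])&(X[...,2]>.035)&(X[...,2]<.046)&(np.abs(X[...,0]-.443)<.11)&(np.abs(X[...,1]-.35)<.1)
    q=X[k][:,:2]*1000; print(f,len(q), cv2.minAreaRect(q.astype(np.float32)) if len(q)>3 else '')
E
```

```text
pos [0.4428 0.3494 0.1319] yaw -74.8 F [-0.2 -0.5 -1.1] w 0.0233 gf 39.4 q6 1.85 clk 4.8167 | go [ 0.02 -0.02  3.84] turn 0.01
w2 3770 ((444.02728271484375, 349.8211669921875), (120.07758331298828, 149.744140625), 79.28651428222656)
s2 273 ((443.3638916015625, 351.1723937988281), (124.9708251953125, 152.80859375), 79.47490692138672)
```

View pics/w2.png

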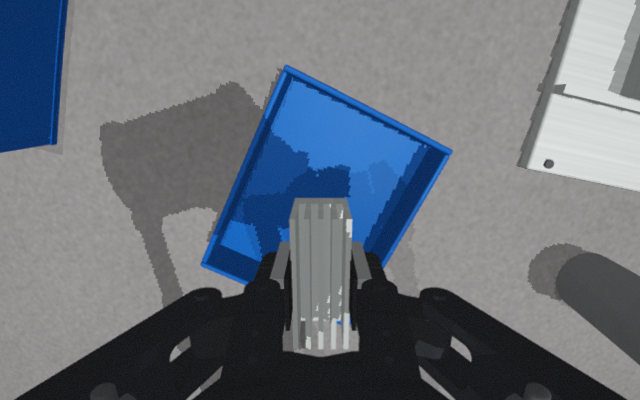

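The wrist view shows the sink held at (322,270) above the tray, whose rim corners are at (287,68) and (450,152). The tray fits 120 × 150 mm centred on (0.444,0.350), so I lower and release.

Emit:
{"name": "drive_tool", "arguments": {"rows": [[0,0,0.5,0],[0,0,1.2,0],[0,0,2.0,0],[0,0,2.7,0],[0,0,3.3,0],[0,0,3.6,0],[0,0,3.75,0],[0,0,3.8,0]]}}

```text
clock: 5.58
position: [0.4424, 0.3499, 0.0367]
ee_rot: [0.0, 0.991, 0.133, -0.0]
contact_force: [0.7, -0.1, -0.1]
width: 0.0231
gripper_force: 39.4
```

Emit:
{"name": "drive_tool", "arguments": {"rows": [[0,0,0,0],[0,0,0,0],[0,0,0,0],[0,0,0,0],[0,0,0,0],[0,0,0,0],[0,0,-0.1,0],[0,0,-0.3,0]], "grip": 45}}

```text
clock: 6.25
position: [0.4416, 0.3501, 0.0444]
ee_rot: [0.0, 0.991, 0.133, -0.001]
contact_force: [0.8, -0.4, 1.0]
width: 0.0447
gripper_force: 0.0
```

Emit:
{"name": "drive_tool", "arguments": {"rows": [[0,0,-0.5,0],[0,0,-1.2,0],[0,0,-2.2,0],[0,0,-3.4,0],[0,0,-4.6,0],[0,0,-5.5,0],[0,0,-6.0,0],[0,0,-6.2,0]]}}

```text
clock: 6.92
position: [0.4432, 0.351, 0.2028]
ee_rot: [-0.001, 0.991, 0.133, 0.003]
contact_force: [0.3, 0.8, -0.2]
width: 0.0448
gripper_force: 0.0
```

```bash
python3 - <<'E'
from h import *
snap('wrist','w3'); p,X=cloud('w3'); p=p.astype(int)
k=(abs(p[...,2]-p[...,0])<40)&(X[...,2]>.02)&(X[...,2]<.09)&(np.hypot(X[...,0]-.444,X[...,1]-.35)<.05)
q=X[k]*1000; print(len(q),np.percentile(q[:,2],[2,50,98]),cv2.minAreaRect(q[:,:2].astype(np.float32)))
b=tw(-.055,-.1815); print(b); go(b[0],b[1],.2,5); go(b[0],b[1],.103,5)
E
```

```text
806 [21.0670622  32.30264288 33.78912268] ((441.7660217285156, 349.30218505859375), (60.08563995361328, 23.78799057006836), 15.645333290100098)
[ 0.57369567 -0.2251961 ]
pos [0.443  0.3509 0.2023] yaw -74.7 F [0.4 0.3 0.9] w 0.0446 gf 0.0 q6 1.85 clk 6.9667 | go [-1.04 23.61  0.06] turn -13.28
pos [0.443  0.3509 0.2023] yaw -74.7 F [0.4 0.3 0.9] w 0.0446 gf 0.0 q6 1.85 clk 6.9667 | go [-1.06 23.61  3.94] turn -13.28
```

The sink lies flat in the tray, with its top at 33 mm. Next I go over the release bar.

Emit:
{"name": "drive_tool", "arguments": {"rows": [[0,0.6,0,-0.8],[-0.1,1.8,0,-1.9],[-0.2,3.3,0,-3.0],[-0.2,4.8,0,-4.1],[-0.3,6.4,0,-5.2],[-0.4,8.0,0,-6.3],[-0.5,9.5,0,-7.4],[-0.5,11.0,0,-8.5]], "grip": 45}}

```text
clock: 7.63
position: [0.4998, 0.0866, 0.1984]
ee_rot: [-0.001, 0.842, 0.54, -0.001]
contact_force: [1.2, 0.1, -0.1]
width: 0.0454
gripper_force: 0.0
```

```bash
python3 - <<'E'
from h import *
b=tw(-.055,-.1815); go(b[0],b[1],.2,5)
E
```

```text
pos [0.4998 0.0866 0.1984] yaw -24.7 F [ 1.2  0.1 -0.1] w 0.0454 gf 0.0 q6 0.46 clk 7.6333 | go [-10.1    7.89  -0.07] turn -4.94
```

Emit:
{"name": "drive_tool", "arguments": {"rows": [[-1.1,0.8,0,-1.0],[-2.3,1.8,0,-2.0],[-3.6,2.8,0,-3.0],[-4.9,3.8,0,-4.0],[-6.2,4.8,0,-4.8],[-7.4,5.8,0,-4.8],[-8.6,6.7,0,-4.8],[-9.3,7.3,0,-4.8]]}}

```text
clock: 8.3
position: [0.5681, -0.2033, 0.198]
ee_rot: [-0.0, 0.684, 0.73, -0.001]
contact_force: [-0.3, 1.1, 0.8]
width: 0.0451
gripper_force: 0.0
```

Emit:
{"name": "drive_tool", "arguments": {"rows": [[-0.2,0.1,0,0],[-0.3,0.2,0,0],[-0.3,0.2,0,0],[-0.3,0.2,0,0],[-0.3,0.2,0,0],[-0.3,0.2,0,0],[-0.3,0.2,0,0],[-0.3,0.2,0,0]]}}

```text
clock: 8.97
position: [0.5737, -0.2058, 0.1999]
ee_rot: [0.0, 0.683, 0.731, 0.0]
contact_force: [-0.6, 0.5, -0.2]
width: 0.0449
gripper_force: 0.0
```

```bash
python3 - <<'E'
from h import *
snap('wrist','w4'); p,X=cloud('w4'); 
b=tw(-.055,-.1815); 
k=(X[...,2]>.09)&(X[...,2]<.12)&(np.hypot(X[...,0]-b[0],X[...,1]-b[1])<.06)
q=X[k]*1000; print(len(q),np.percentile(q[:,2],[2,50,98]),cv2.minAreaRect(q[:,:2].astype(np.float32)))
go(b[0],b[1],.103,5)
E
```

```text
1716 [ 96.98827559 103.48255648 105.31834471] ((575.8037109375, -224.4530487060547), (12.01841926574707, 77.00450897216797), 5.003810405731201)
pos [ 0.5738 -0.206   0.1998] yaw 3.9 F [-0.   0.6  0.3] w 0.0455 gf 0.0 q6 -0.53 clk 9.0167 | go [-0.77 -0.06  3.87] turn -0.19
```

View pics/w4.png

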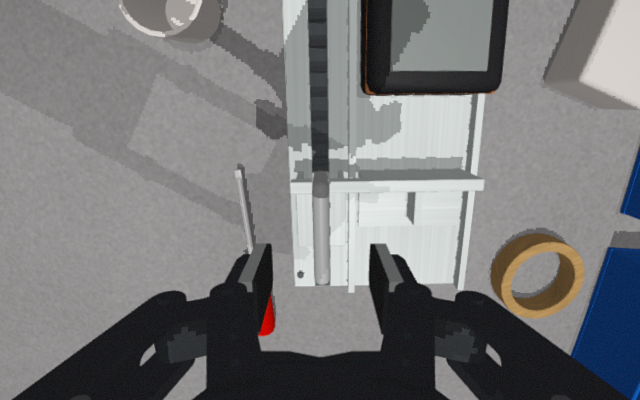

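The wrist view shows the bar from (320,180) to (320,283), clear between the open fingers. It fits 12 × 77 mm including the uprights, centred on (0.5758,−0.2245), yaw 5.0°, with its top at about 105 mm. I descend and pinch it.

Emit:
{"name": "drive_tool", "arguments": {"rows": [[-0.2,0,0.4,-0.2],[-0.5,0.03,1.0,-0.2],[-0.75,0.03,1.7,-0.2],[-0.75,0.03,2.4,-0.2],[-0.75,0.03,3.0,-0.2],[-0.75,0.03,3.5,-0.2],[-0.75,0.03,3.75,-0.2],[-0.75,0.03,3.85,-0.2]]}}

```text
clock: 9.68
position: [0.5752, -0.2248, 0.1022]
ee_rot: [-0.001, 0.675, 0.737, -0.0]
contact_force: [0.3, 0.3, 0.0]
width: 0.0451
gripper_force: 0.0
```

Emit:
{"name": "drive_tool", "arguments": {"rows": [[0,0,0,0],[0,0,0,0],[0,0,0,0],[0,0,0,0],[0,0,0,0],[0,0,0,0],[0,0,0,0],[0,0,0,0]], "grip": 4, "newtons": 60}}

```text
clock: 10.35
position: [0.5756, -0.2256, 0.1044]
ee_rot: [0.0, 0.675, 0.738, -0.0]
contact_force: [-3.5, -1.0, 5.4]
width: 0.0099
gripper_force: 58.7
```

Emit:
{"name": "drive_tool", "arguments": {"rows": [[0,0,-0.1,0],[0,0,-0.2,0],[0,0,-0.3,0],[0,0,-0.4,0],[0,0,-0.5,0],[0,0,-0.6,0],[0,0,-0.7,0],[0,0,-0.75,0]]}}

```text
clock: 11.02
position: [0.5756, -0.2252, 0.1222]
ee_rot: [-0.0, 0.675, 0.737, -0.0]
contact_force: [-0.1, -1.5, -7.2]
width: 0.0102
gripper_force: 58.3
```

```bash
python3 - <<'E'
from h import *
e=tw(-.055,.0315); go(e[0],e[1],.121,5)
snap('side','s5');p,X=cloud('s5')
E
```

```text
pos [ 0.5756 -0.2252  0.1222] yaw 5.0 F [-0.1 -1.5 -7.2] w 0.0102 gf 58.3 q6 -0.57 clk 11.0167 | go [ 8.53 -0.07  0.05] turn 0.0
```

The bar is lifted 18 mm with 7 N on it. Now I slide.

Emit:
{"name": "drive_tool", "arguments": {"rows": [[0.1,0,0,0],[0.3,0,0,0],[0.6,0,0,0],[0.9,0,0,0],[1.2,0,0,0],[1.5,0,0,0],[1.8,0,0,0],[2.1,0,0,0]]}}

```text
clock: 11.73
position: [0.571, -0.1719, 0.1221]
ee_rot: [-0.0, 0.675, 0.738, -0.0]
contact_force: [-0.7, -2.5, -6.3]
width: 0.01
gripper_force: 58.4
```

Emit:
{"name": "drive_tool", "arguments": {"rows": [[0.2,0,0,0],[0.4,0,0,0],[0.6,0,0,0],[0.8,0,0,0],[1.0,0,0,0],[1.2,0,0,0],[1.4,0,0,0],[1.6,0,0,0]]}}

```text
clock: 12.4
position: [0.5678, -0.1348, 0.1223]
ee_rot: [0.001, 0.675, 0.738, -0.001]
contact_force: [-0.9, -7.5, -7.6]
width: 0.0101
gripper_force: 58.4
```

Emit:
{"name": "drive_tool", "arguments": {"rows": [[0.25,0,0,0],[0.5,0,0,0],[0.75,0,0,0],[1.0,0,0,0],[1.25,0,0,0],[1.5,0,0,0],[1.75,0,0,0],[2.0,0,0,0]]}}

```text
clock: 13.07
position: [0.5634, -0.0848, 0.1223]
ee_rot: [0.001, 0.675, 0.738, -0.001]
contact_force: [-0.9, -7.3, -7.3]
width: 0.0101
gripper_force: 58.4
```

```bash
python3 - <<'E'
from h import *
e=tw(-.055,.0315); go(e[0],e[1],.121,5)
E
```

```text
pos [ 0.5634 -0.0848  0.1223] yaw 5.1 F [-0.9 -7.3 -7.3] w 0.0101 gf 58.4 q6 -0.36 clk 13.0667 | go [ 2.89 -0.07  0.04] turn 0.01
```

Pushing the housing takes about 7 N. I slide on and slow before the stop.

Emit:
{"name": "drive_tool", "arguments": {"rows": [[0.25,0,0,0],[0.5,0,0,0],[0.8,0,0,0],[1.1,0,0,0],[1.4,0,0,0],[1.7,0,0,0],[1.95,0,0,0],[2.15,0,0,0]]}}

```text
clock: 13.73
position: [0.5587, -0.0308, 0.1223]
ee_rot: [0.001, 0.675, 0.738, -0.001]
contact_force: [-1.2, -7.6, -7.0]
width: 0.0093
gripper_force: 58.4
```

Emit:
{"name": "drive_tool", "arguments": {"rows": [[0.07,0,0,0],[0.14,0,0,0],[0.2,0,0,0],[0.26,0,0,0],[0.32,0,0,0],[0.38,0,0,0],[0.42,0,0,0],[0.45,0,0,0]]}}

```text
clock: 14.4
position: [0.5578, -0.0199, 0.1223]
ee_rot: [0.001, 0.675, 0.738, -0.001]
contact_force: [0.3, -6.6, -7.8]
width: 0.0099
gripper_force: 58.4
```

```bash
python3 - <<'E'
from h import *
e=tw(-.055,.0315); go(e[0],e[1],.121,5)
E
```

```text
pos [ 0.5578 -0.0199  0.1223] yaw 5.1 F [ 0.3 -6.6 -7.8] w 0.0099 gf 58.4 q6 -0.25 clk 14.4 | go [ 0.28 -0.08  0.05] turn 0.01
```

Emit:
{"name": "drive_tool", "arguments": {"rows": [[0.03,0,0,0],[0.06,0,0,0],[0.09,0,0,0],[0.12,0,0,0],[0.15,0,0,0],[0.18,0,0,0],[0.2,0,0,0],[0.22,0,0,0]]}}

```text
clock: 15.07
position: [0.5573, -0.0145, 0.1223]
ee_rot: [0.001, 0.675, 0.738, -0.001]
contact_force: [-1.3, -7.3, -6.9]
width: 0.0099
gripper_force: 58.4
```

Emit:
{"name": "drive_tool", "arguments": {"rows": [[0.01,0,0,0],[0.02,0,0,0],[0.03,0,0,0],[0.04,0,0,0],[0.05,0,0,0],[0.06,0,0,0],[0.07,0,0,0],[0.08,0,0,0]]}}

```text
clock: 15.73
position: [0.5571, -0.0128, 0.1223]
ee_rot: [0.001, 0.675, 0.738, -0.001]
contact_force: [0.4, -8.3, -8.1]
width: 0.0098
gripper_force: 58.4
```

Emit:
{"name": "drive_tool", "arguments": {"rows": [[0.01,0,0,0],[0.02,0,0,0],[0.03,0,0,0],[0.04,0,0,0],[0.05,0,0,0],[0.06,0,0,0],[0.07,0,0,0],[0.08,0,0,0]]}}

```text
clock: 16.4
position: [0.5572, -0.0127, 0.1224]
ee_rot: [0.003, 0.675, 0.738, -0.002]
contact_force: [-0.4, -13.1, -6.8]
width: 0.0099
gripper_force: 58.4
```

```bash
python3 - <<'E'
from h import *
e=tw(-.055,.0315); go(e[0],e[1],.121,5)
snap('side','s6'); snap('scene','c6')
A=np.vstack([cloud(f)[1].reshape(-1,3) for f in('s6','c6')]); A=A[np.isfinite(A[:,0])]
a=np.deg2rad(4.99);R=np.array([[np.cos(a),-np.sin(a)],[np.sin(a),np.cos(a)]])
T=A.copy();T[:,:2]=(A[:,:2]-[.6127,-.0396])@R
k=(T[:,2]>.067)&(T[:,2]<.08)&(T[:,0]>.0)&(T[:,0]<.06)&(T[:,1]>.03)&(T[:,1]<.172)
print(k.sum(),np.percentile(T[k,1],[1,50,99]))
E
```

```text
pos [ 0.5572 -0.0127  0.1224] yaw 5.1 F [ -0.4 -13.1  -6.8] w 0.0099 gf 58.4 q6 -0.23 clk 16.4 | go [-0.01 -0.08  0.06] turn 0.02
879 [0.06341361 0.0993521  0.16915155]
```

Emit:
{"name": "drive_tool", "arguments": {"rows": [[0.02,0,0,0],[0.04,0,0,0],[0.06,0,0,0],[0.08,0,0,0],[0.1,0,0,0],[0.1,0,0,0],[0.1,0,0,0],[0.1,0,0,0]]}}

```text
clock: 17.17
position: [0.5571, -0.0125, 0.1225]
ee_rot: [0.004, 0.675, 0.738, -0.004]
contact_force: [-0.2, -18.6, -6.5]
width: 0.0098
gripper_force: 58.4
```

Force has risen to 18 N with no further motion, so the housing is home. I ease the push off and let the bar go.

Emit:
{"name": "drive_tool", "arguments": {"rows": [[-0.04,0,0,0],[-0.08,0,0,0],[-0.1,0,0,0],[-0.12,0,0,0],[-0.12,0,0,0],[-0.12,0,0,0],[-0.12,0,0,0],[-0.12,0,0,0]]}}

```text
clock: 17.83
position: [0.5572, -0.0127, 0.1224]
ee_rot: [0.002, 0.675, 0.738, -0.002]
contact_force: [-2.0, -12.0, -6.4]
width: 0.0101
gripper_force: 58.4
```

Emit:
{"name": "drive_tool", "arguments": {"rows": [[0,0,0,0],[0,0,0,0],[0,0,0,0],[0,0,0,0],[0,0,0,0],[0,0,0,0],[0,0,0,0],[0,0,0,0]], "grip": 45}}

```text
clock: 18.5
position: [0.5569, -0.0094, 0.1221]
ee_rot: [0.0, 0.675, 0.737, 0.0]
contact_force: [0.2, 0.6, 0.1]
width: 0.0449
gripper_force: 0.0
```

Emit:
{"name": "drive_tool", "arguments": {"rows": [[0,0,-0.3,0],[0,0,-0.8,0],[0,0,-1.5,0],[0,0,-2.3,0],[0,0,-3.0,0],[0,0,-3.6,0],[0,0,-3.9,0],[0,0,-4.0,0]]}}

```text
clock: 19.17
position: [0.5576, -0.0097, 0.224]
ee_rot: [0.001, 0.675, 0.737, 0.001]
contact_force: [0.3, 0.9, 0.4]
width: 0.0451
gripper_force: 0.0
```

Emit:
{"name": "drive_tool", "arguments": {"rows": [[-0.3,0,0,0],[-0.8,0,0,0],[-1.4,0,0,0],[-1.8,0,0,0],[-2.0,0,0,0],[-2.0,0,0,0],[-2.0,0,0,0],[-2.0,0,0,0]]}}

```text
clock: 19.83
position: [0.561, -0.0591, 0.2218]
ee_rot: [-0.0, 0.675, 0.737, 0.0]
contact_force: [0.0, 0.8, 0.5]
width: 0.0449
gripper_force: 0.0
```

```bash
python3 - <<'E'
from h import *
snap('wrist','w7'); _,X=cloud('w7'); go(.6,0,.2,5)
A=X.reshape(-1,3); A=A[np.isfinite(A[:,0])]
a=np.deg2rad(4.99);R=np.array([[np.cos(a),-np.sin(a)],[np.sin(a),np.cos(a)]])
T=A.copy();T[:,:2]=(A[:,:2]-[.6127,-.0396])@R
def rp(n,m): q=T[m]*1000; print(n,len(q),np.percentile(q,[1,50,99],axis=0).round(1).tolist())
x,y,z=T.T
rp('bar',(z>.085)&(z<.14)&(abs(x+.055)<.012)&(abs(y-.03)<.06))
rp('housing',(z>.066)&(z<.08)&(x>-.0)&(x<.06)&(y>.03)&(y<.171))
rp('stop',(z>.05)&(z<.062)&(x>-.0)&(x<.06)&(y>.165)&(y<.22))
rp('pusher',(z>.052)&(z<.064)&(x>-.0)&(x<.06)&(y>.02)&(y<.075))
E
```

```text
pos [ 0.561  -0.059   0.2219] yaw 5.0 F [-0.3  0.3 -0.2] w 0.0451 gf 0.0 q6 -0.32 clk 19.8833 | go [2.21 1.76 0.88] turn 0.01
bar 1740 [[-58.5, -5.9, 99.1], [-52.7, 32.9, 103.6], [-46.9, 67.5, 105.7]]
housing 7475 [[0.6, 63.7, 67.7], [30.0, 98.5, 71.6], [59.5, 130.8, 73.5]]Traceback (most recent call last):
  File "<stdin>", line 10, in <module>
  File "<stdin>", line 6, in rp
    return _quantile_unchecked(
        a, q, axis, out, overwrite_input, method, keepdims, weights)
    return _ureduce(a,
                    func=_quantile_ureduce_func,
    ...<5 lines>...
                    overwrite_input=overwrite_input,
                    method=method)
    r = func(a, **kwargs)
    result = _quantile(arr,
                       quantiles=q,
    ...<2 lines>...
                       out=out,
                       weights=wgt)
    slices_having_nans = np.isnan(arr[-1, ...])
                                  ~~~^^^^^^^^^
IndexError: index -1 is out of bounds for axis 0 with size 0
```

View pics/w7.png

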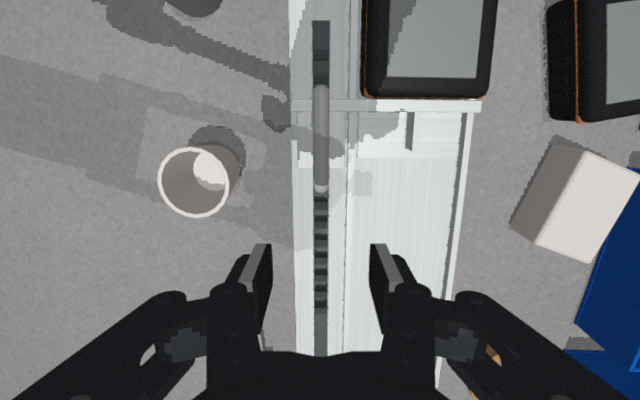

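The bar, from (320,85) to (320,190), is down. Its top is 103.6 mm now, against 103.5 mm when engaged before. I look once at the housing–stop joint from above before handing in.

Emit:
{"name": "drive_tool", "arguments": {"rows": [[0.3,0.1,0,0],[1.0,0.3,-0.2,0],[1.8,0.6,-0.4,0],[2.6,0.9,-0.6,0],[3.4,1.1,-0.8,0],[4.0,1.3,-1.0,0],[4.3,1.4,-1.0,0],[4.4,1.4,-1.0,0]]}}

```text
clock: 20.55
position: [0.5868, 0.0553, 0.2473]
ee_rot: [0.0, 0.674, 0.738, 0.001]
contact_force: [-0.2, -0.4, 0.2]
width: 0.0452
gripper_force: 0.0
```

```bash
python3 - <<'E'
from h import *
snap('wrist','w8'); snap('scene','c8'); snap('side','s8')
a=np.deg2rad(4.99);R=np.array([[np.cos(a),-np.sin(a)],[np.sin(a),np.cos(a)]])
for f in('w8','c8','s8'):
    T=cloud(f)[1].reshape(-1,3); T=T[np.isfinite(T[:,0])]; T[:,:2]=(T[:,:2]-[.6127,-.0396])@R
    x,y,z=T.T
    def rp(n,m):
        q=T[m]*1000
        if len(q)>20: print(f,n,len(q),np.percentile(q,[1,50,99],axis=0).round(1).tolist())
    rp('housing',(z>.066)&(z<.08)&(x>-.0)&(x<.06)&(y>.03)&(y<.176))
    rp('stop',(z>.052)&(z<.062)&(x>-.0)&(x<.06)&(y>.165)&(y<.22))
    rp('gap floor',(z>.0)&(z<.045)&(x>-.0)&(x<.06)&(y>.165)&(y<.185))
    rp('bar',(z>.085)&(z<.14)&(abs(x+.055)<.012)&(abs(y-.03)<.06))
E
python3 -c "
import cv2;a=cv2.imread('pics/s8.png');b=cv2.imread('pics/w8.png')
cv2.imwrite('pics/f.png',cv2.vconcat([a[:300],b[:300]]))"
```

```text
w8 housing 7701 [[0.6, 65.2, 67.7], [30.0, 121.1, 71.4], [59.4, 169.3, 73.3]]
w8 stop 1864 [[0.3, 172.1, 53.8], [23.0, 187.6, 55.6], [59.4, 203.2, 58.8]]
w8 bar 1135 [[-58.3, -5.1, 86.6], [-51.9, 36.2, 103.3], [-46.7, 69.4, 105.6]]
c8 housing 702 [[0.6, 63.2, 67.1], [30.7, 111.0, 74.7], [59.5, 169.7, 78.3]]
c8 stop 73 [[0.3, 182.8, 55.3], [42.4, 194.3, 59.0], [59.2, 205.9, 61.5]]
c8 bar 136 [[-59.5, -8.0, 86.1], [-51.7, 25.3, 105.3], [-47.7, 66.8, 109.9]]
s8 housing 755 [[0.7, 63.9, 67.2], [30.0, 111.7, 72.3], [59.4, 169.1, 75.7]]
s8 stop 87 [[0.7, 179.0, 53.3], [20.2, 192.5, 56.7], [59.3, 205.1, 61.7]]
s8 bar 188 [[-59.7, -7.5, 86.4], [-55.7, 25.0, 103.2], [-47.8, 67.4, 107.6]]
```

View pics/f.png

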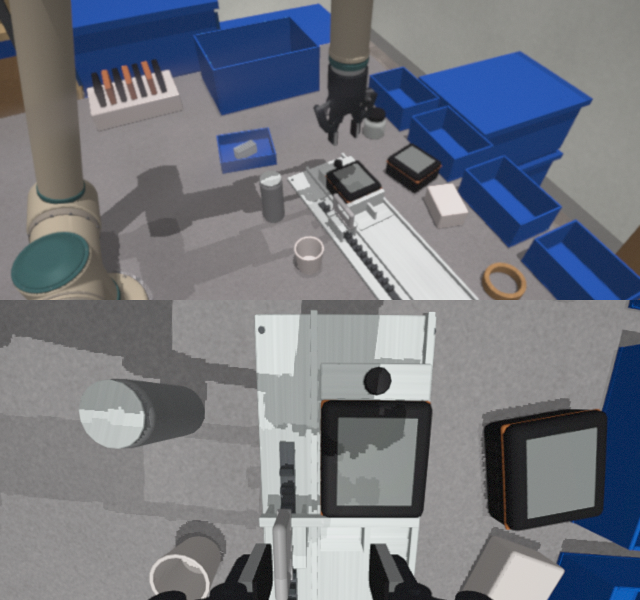

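The picture shows the housing flush against the stop at (375,400), the bar down, and the sink in the tray at (247,150). The can and cup have not moved. I hand in.

```bash
python3 -c "
from rig import order; print(order.sign_off())"
```

```text
the job is handed in; nothing more can be done
None
```

The job is handed in at about 21 s of robot time: the heat sink is flat in the blue tray, the housing is home against the end stop, the release bar is fully down in the notch at about q = 0.26, and the gripper touched neither the housing nor the can, cup or screwdriver.

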